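# Bring the brass clasps to the binding pad

### The job

One of the three small open white trays holds the loose pair of brass book clasps; another like it holds dark steel clasps and the third is empty. Pick up the tray with the brass clasps, carry it level so that both stay inside, and set it down gently in the middle of the green felt pad, its long side along the pad's long side (either way round). Let go of it there.

Things in the scene. Friction and masses are not known exactly. Their poses are not given: they have to be found in the camera images.
- tray_center (a point): Centre (half-way up) of the tray with the brass clasps: white open-topped plastic box, 100 mm long (its x axis), 56 mm wide (its y axis), 40 mm high (z up), walls and floor 4 mm thick, 0.08 to 0.17 kg, standing loose on the table with its centre 20 mm above it. Grasp it across its 56 mm width. Two trays of the same shape stand nearby: one with dark steel clasps, one empty.
- brass_clasp_a: First loose brass clasp lying in that tray: a small plate 30 x 14 mm with a raised barrel at one end and a raised lug at the other, 7 mm high, 15 g; origin at the centre of its underside, x along its length.
- brass_clasp_b: Second loose brass clasp in that tray, the same as the first.
- pad_center (a point): Centre of the upper face of the green felt pad, which is fixed flat on the table: 150 mm long (its x axis), 100 mm wide (its y axis), 3 mm thick (upper face 3 mm above the table).
Things that resemble listed ones, but are neither listed nor needed, are in the scene too. Leave any red look-alike of the part that bears tray_center alone. Several things look just like the part that bears pad_center: the one meant starts farthest from the robot's base.

How it is judged:
By the outcome, as a careful person would: the job done as asked, in the order asked, and still so for the second after the job is handed in, with the robot touching nothing.
It also fails if it takes over 42 s, if anything falls off the work surface, if the arm or the gripper's body presses on something with over 40 N, if the wrist force passes 120 N, or if a joint passes its speed limit or range.

### The arm

A 6-joint arm with a two-finger parallel gripper is mounted at the origin on the work surface. World frame = base frame: x ahead of the robot, y to its left, z up, the work surface at z = 0. Lengths are in m, angles in rad, forces in N, time in s.
With the tool pointing down it reaches from about 0.3 to 0.775 m from the base axis. Payload 14.6 kg.
Tool frame: the origin (TCP) lies midway between the tips of the shut fingers; the grasp point (between the pads) lies 19 mm behind it (ctrl.tcp_to_grasp is the distance from the TCP to the grasp point, in m); x points along the fingers, y is the direction in which the jaws open and shut, and the axes are right-handed (so a half turn about x gives the same grasp; the last joint's range is limited). The gripper opens to 94 mm and grips with 3 to 60 N. Pads are 16 mm wide; open, the fingers measure 119 mm over their backs; the gripper's body (75 mm by 177 mm) begins 78 mm behind the grasp point.
Start: joints at [1.06, 0.3, 1.521, -0, 1.321, -0.067], TCP at [0.236, 0.497, 0.205] pointing down, gripper open.
Joint ranges: [-3.03, 3.03], [-0.79, 2.21], [0.23, 2.52], [-1.04, 4.18], [0, 3.07], [-2.55, 2.55]. Speed limits (rad/s): [2.22, 2.22, 2.57, 3.14, 3.14, 3.14].

### API

Orientations are given as [roll, pitch, yaw] about the fixed x, y, z axes, in that order (R = Rz(yaw) Ry(pitch) Rx(roll)).
In Python, from station import ctrl gives the robot as it stands.
- The arm moves only by the tool jog_arm, never from a script. Its argument "rows" is one flat list of numbers, 7 for each row, row after row: the shift along the world's x, y, z in m, then the turn, a rotation vector about the world's x, y, z in degrees, then the closure, from 0 (fully open) to 1 (shut). A call has 1 to 8 rows; each row shifts and turns the commanded pose from where the row before left it; what a row does not reach is not made up. A row lasts 1/12 s, in which the tool goes at most 41.7 mm and 7.16 degrees, less where a joint would pass 70% of its speed; a pose out of reach is approached as far as the arm can. A call with a gripper value outside its range is refused whole. The fingers move at their own pace and stop on an object; "squeeze" is the grip in N (left out, the last holds). Time passes only in rows, so rows that do not move let the fingers close. It gives the time, the measured TCP pose, the force and the opening at its end, in the units of the state.
- ctrl.get_obs(): the state, without advancing time (a new reading comes with each control period).
- ctrl.camera(name): name is "scene" or "top" or "wrist"; returns (picture, depth): 480x640x3 uint8, red, green, blue; 480x640 float32, m along the optical axis (not along the pixel's ray), 0 where there is no reading.
- ctrl.camera_model(name): a dict with "K" (3x3 intrinsics, pixels), "extrinsics" (4x4, takes a point from camera to world coordinates). Camera axes: x right, y down, z forward; pixel columns grow to the right and rows downward; lengths in m; the calibration is good to about 2 mm. A picture is of the moment at which its call begins: read the wrist's pose just before it. camera_model takes no time and is no camera call; for the wrist camera it gives the pose at the moment of the call.
- ctrl.hand_in(): hands the job in, once; it reports no verdict.
The state is a dict: "time_s": time; "qpos": joint angles; "joint_vel": joint speeds; "tau": joint torques, N m; "ee_pos": TCP position; "eef_rot": TCP orientation; "force": force on the tool from outside, world axes, zero at the start; "moment": the same for the moment, N m; "grip_width": finger opening in m.
Only numpy, scipy, OpenCV 4.12 (cv2) and the standard library are available. Lean on these libraries where they do the work, as an engineer would, in place of code of your own. Each camera call takes 0.05 s, during which the arm holds its last target.

## Working session

There is one attempt and no reset: what is moved stays moved. The work goes in short steps, Python scripts to look and compute and a tool call to move; the robot and the scene stay as the last step left them, time stands still between calls to the robot, and variables do not carry over. Pictures are saved under pics/ and viewed, and the job is handed in when it is done.

Besides the shell and the picture viewer there is one more tool, called after "Request:" as name(argument=value, ...), one argument or row to a line, values as JSON. jog_arm: Moves the arm, as the interface text tells. Its arguments: {"type":"object","properties":{"rows":{"type":"array"},"squeeze":{"type":"number"}},"required":["rows"]}

```bash
mkdir -p pics; python3 - <<'E'
from station import ctrl
import cv2,numpy as np
for n in("scene","top"):
    im,d=ctrl.camera(n); cv2.imwrite(f"pics/{n}0.png",im[:,:,::-1]); np.savez(f"{n}0.npz",im=im,d=d,**ctrl.camera_model(n))
    print(n,ctrl.camera_model(n))
print(ctrl.get_obs())
E
```

```text
scene {'K': array([[492.97829632,   0.        , 312.91808214],
       [  0.        , 492.97829632, 232.72517805],
       [  0.        ,   0.        ,   1.        ]]), 'extrinsics': array([[-0.64362996,  0.50237956, -0.57736925,  0.99040707],
       [ 0.7650473 ,  0.40158036, -0.50342412,  0.43670596],
       [-0.02104984, -0.76573363, -0.64281328,  0.61134461],
       [ 0.        ,  0.        ,  0.        ,  1.        ]])}
top {'K': array([[587.34525574,   0.        , 314.27024304],
       [  0.        , 587.34525574, 245.64889222],
       [  0.        ,   0.        ,   1.        ]]), 'extrinsics': array([[ 0.00172411, -0.98783175,  0.15551673,  0.38576609],
       [-0.99976964, -0.00502984, -0.02086542,  0.02541741],
       [ 0.02139375, -0.15544493, -0.98761287,  0.91457885],
       [ 0.        ,  0.        ,  0.        ,  1.        ]])}
{'time_s': 0.1, 'qpos': array([ 1.06040647e+00,  3.00407916e-01,  1.52151925e+00,  1.79591065e-08,
        1.32067211e+00, -6.65910491e-02]), 'joint_vel': array([ 0.00172277, -0.00167642, -0.00196093, -0.0008399 , -0.00065461,
       -0.00099235]), 'tau': array([ 1.59148494e-03, -5.32645476e+01, -3.53285336e+01,  7.08999485e-02,
        2.35045189e-02, -7.28314944e-05]), 'ee_pos': array([0.23604162, 0.49652083, 0.20494714]), 'eef_rot': array([-1.63740466,  1.56978971, -2.08120347]), 'force': array([-0.05922352, -0.41771477, -0.41023015]), 'moment': array([0.02750485, 0.00609376, 0.04074677]), 'grip_width': 0.09422843236106172}
```

View pics/top0.png

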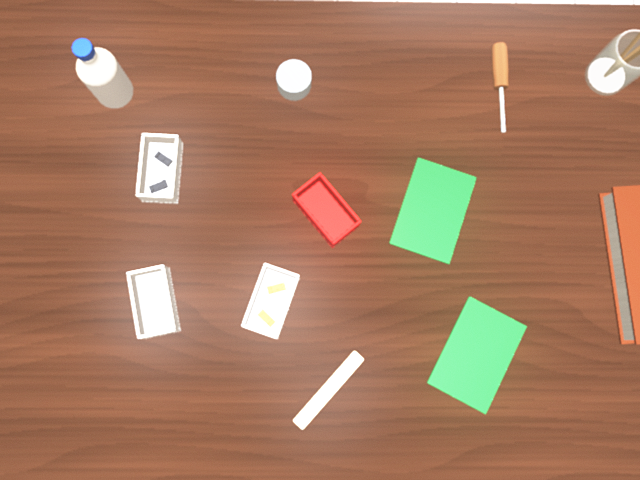

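View pics/scene0.png

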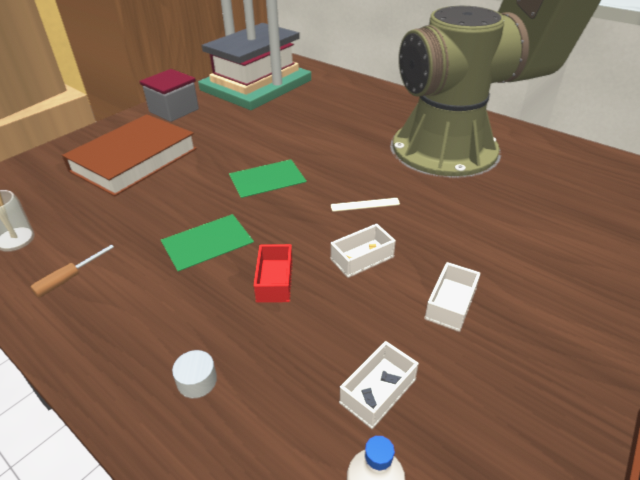

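The top view shows the brass tray at about (271,301), the steel tray at (160,168), the empty tray at (153,302), the red look-alike at (327,209), and green pads at (433,210) and (478,355). Next I'll measure the tray and the pads.

```bash
cat > h.py <<'E'
import cv2,numpy as np
def ray(K,T,uv,z):
    uv=np.atleast_2d(uv).astype(float)
    d=np.c_[(uv-[K[0,2],K[1,2]])/[K[0,0],K[1,1]],np.ones(len(uv))]@T[:3,:3].T
    o=T[:3,3]; s=(z-o[2])/d[:,2]
    return o+d*s[:,None]
def rect(P):
    (c,(w,h),a)=cv2.minAreaRect((P[:,:2]*1000).astype(np.float32))
    if w<h: a+=90; w,h=h,w
    return np.round(c,1),round(w,1),round(h,1),round((a+90)%180-90,2)
E
python3 - <<'E'
from h import *
for n in("top","scene"):
    f=np.load(n+"0.npz"); im=f["im"]; hsv=cv2.cvtColor(im,cv2.COLOR_RGB2HSV)
    K,T,d=f["K"],f["extrinsics"],f["d"]
    v,u=np.mgrid[:480,:640]
    P=np.c_[((u-K[0,2])/K[0,0]*d).ravel(),((v-K[1,2])/K[1,1]*d).ravel(),d.ravel()]@T[:3,:3].T+T[:3,3]
    Z=P[:,2].reshape(480,640)
    g=cv2.inRange(hsv,(55,120,60),(85,255,255))
    for c in cv2.findContours(g,0,2)[0]:
        if cv2.contourArea(c)>800:
            print(n,"pad",c.reshape(-1,2).mean(0),rect(ray(K,T,c.reshape(-1,2),.003)))
    # white things
    w=cv2.inRange(hsv,(0,0,120),(40,90,255))
    for c in cv2.findContours(w,0,2)[0]:
        if cv2.contourArea(c)>600:
            m=np.zeros_like(w);cv2.drawContours(m,[c],-1,255,-1)
            q=P[((m>0)&(d>0)).ravel()]; 
            r=q[(q[:,2]>.034)&(q[:,2]<.046)]
            if len(r)>50: print(n,"white",c.reshape(-1,2).mean(0),rect(ray(K,T,c.reshape(-1,2),.04)),"rimdepth",rect(r),len(r),np.median(r[:,2]))
E
```

```text
top pad [440.44255319 195.78723404] (array([ 612.8, -191.2]), 97.6, 96.0, 70.72)
top white [157.95012469 310.50374065] (array([430. , 238.6]), 148.4, 122.4, 58.17) rimdepth (array([440.3, 248.9]), 100.9, 56.9, 12.39) 642 0.03886991445083593
top white [273.83636364 304.01818182] (array([438. ,  62.4]), 117.3, 104.1, 71.72) rimdepth (array([441.8,  72.1]), 100.0, 56.2, -19.19) 555 0.039264479823522214
top white [161.68421053 169.28070175] (array([643.1, 243.1]), 111.9, 72.1, -2.72) rimdepth (array([648.4, 248.1]), 101.8, 56.9, -2.71) 610 0.0388977726842884
top white [291.7037037  77.7037037] (array([789.5,  40.9]), 70.2, 56.9, 0.62) rimdepth (array([797.2,  40.3]), 55.8, 52.5, 0.18) 589 0.03529524902151515
top white [104.31460674  74.74157303] (array([788.3, 335.3]), 111.8, 64.9, 39.04) rimdepth (array([768.6, 319.2]), 58.1, 24.9, -50.23) 148 0.040212596463923056
top white [613.11627907  66.1627907 ] (array([ 822.7, -483.1]), 134.2, 72.0, -45.25) rimdepth (array([ 816.1, -478.4]), 70.7, 64.9, -69.26) 294 0.04015549729839368
scene pad [202.93103448 243.66896552] (array([ 587.6, -182.8])
[... 541 characters left out ...]
, 59.3, -19.85) 540 0.03896845598514598
scene white [ 18.03125 219.5625 ] (array([ 792.9, -491.4]), 223.3, 56.4, 66.2) rimdepth (array([ 810.9, -452.9]), 58.1, 20.2, 11.36) 177 0.03997234641511904
scene white [129.43478261 167.12608696] (array([ 546.1, -458.9]), 275.1, 172.2, -28.65) rimdepth (array([ 530.5, -482.3]), 268.6, 124.3, -27.8) 174 0.03630643314768439
scene white [561.30102041  88.55102041] (array([-687.7,   59.5]), 1165.2, 364.8, 13.41) rimdepth (array([-699.3,  147.9]), 195.5, 21.0, -89.31) 294 0.04001249400762413
scene white [339.1402214   60.23616236] (array([-458.8, -514.3]), 1042.3, 864.0, -54.5) rimdepth (array([-353.8, -596.1]), 886.1, 484.0, 17.66) 399 0.04004158700728078
```

```bash
python3 -c "
import cv2
a=cv2.imread('pics/top0.png')[250:350,225:325]
b=cv2.imread('pics/scene0.png')[215:285,320:405]
cv2.imwrite('pics/z1.png',cv2.resize(a,(600,600),interpolation=2))
cv2.imwrite('pics/z2.png',cv2.resize(b,None,fx=7,fy=7,interpolation=2))"
```

```text
(no output)
```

View pics/z1.png

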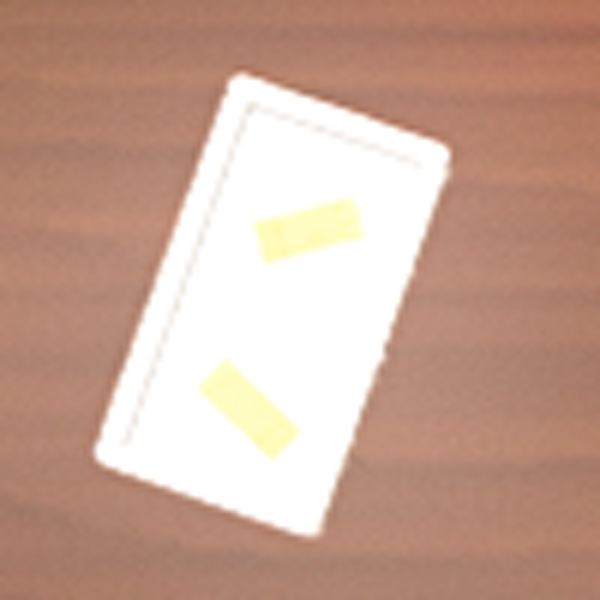

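```bash
python3 - <<'E'
from h import *
from scipy.spatial.transform import Rotation as R
from station import ctrl
f=np.load("top0.npz"); im=f["im"]; hsv=cv2.cvtColor(im,cv2.COLOR_RGB2HSV);K,T=f["K"],f["extrinsics"]
for nm,lo,hi,z in(("pad",(45,70,40),(90,255,255),.003),("red",(170,150,60),(180,255,255),.04),("red0",(0,200,100),(4,255,255),.04)):
    g=cv2.inRange(hsv,lo,hi)
    for c in cv2.findContours(g,0,2)[0]:
        if cv2.contourArea(c)>400: print(nm,c.reshape(-1,2).mean(0),rect(ray(K,T,c.reshape(-1,2),z)))
print(hsv[210,433],hsv[355,478])
# rim corners in zoom view (x/6+225, y/6+250)
px=np.array([[238,72],[450,150],[318,538],[95,455]])/6.+[225,250]-.4
q=ray(K,T,px,.04);print("rim",rect(q),q.mean(0))
o=ctrl.get_obs(); M=R.from_euler("xyz",o["eef_rot"]).as_matrix();print(M.round(4)); print("jaw yaw",np.degrees(np.arctan2(M[1,1],M[0,1])))
E
```

```text
pad [476.46666667 353.65925926] (array([ 362.3, -244. ]), 150.6, 100.9, -27.9)
pad [432.28421053 210.11578947] (array([ 588.4, -183. ]), 150.6, 100.6, -18.95)
[ 69 117 246] [ 70 112 248]
rim (array([441.5,  71.2]), 101.2, 58.4, -19.51) [0.44161995 0.07167329 0.04      ]
[[-5.000e-04  4.294e-01  9.031e-01]
 [-9.000e-04  9.031e-01 -4.294e-01]
 [-1.000e+00 -1.000e-03 -1.000e-04]]
jaw yaw 64.57220295642722
```

Request:
jog_arm(
  rows=[0.0125,-0.0265,0,0,0,0.7,0,0.0125,-0.0265,0,0,0,0.7,0,0.0125,-0.0265,0,0,0,0.7,0,0.0125,-0.0265,0,0,0,0.7,0,0.0125,-0.0265,0,0,0,0.7,0,0.0125,-0.0265,0,0,0,0.7,0,0.0125,-0.0265,0,0,0,0.7,0,0.0125,-0.0265,0,0,0,1.0,0],
)

```text
time_s: 0.77
ee_pos: [0.3364, 0.2833, 0.2053]
eef_rot: [-2.106, 1.571, -2.446]
force: [0.5, 1.0, -0.1]
grip_width: 0.0938
```

Request:
jog_arm(
  rows=[0.013,-0.0265,-0.005,0,0,0,0,0.013,-0.0265,-0.005,0,0,0,0,0.013,-0.0265,-0.01,0,0,0,0,0.013,-0.0265,-0.01,0,0,0,0,0.013,-0.0265,-0.01,0,0,0,0,0.013,-0.0265,-0.01,0,0,0,0,0.013,-0.0265,-0.01,0,0,0,0,0.013,-0.0265,-0.01,0,0,0,0],
)

```text
time_s: 1.43
ee_pos: [0.4404, 0.0713, 0.1349]
eef_rot: [-2.862, 1.571, 3.08]
force: [-0.1, 0.6, -0.3]
grip_width: 0.0938
```

Request:
jog_arm(
  rows=[0,0,0,0,0,0,0,0,0,0,0,0,0,0,0,0,0,0,0,0,0],
)

```text
time_s: 1.68
ee_pos: [0.4399, 0.0731, 0.1355]
eef_rot: [-3.053, 1.57, 2.889]
force: [0.1, 0.6, -0.2]
grip_width: 0.0941
```

```bash
cat > w.py <<'E'
from h import *
import sys
from scipy.spatial.transform import Rotation as R
from station import ctrl
o=ctrl.get_obs(); M=R.from_euler("xyz",o["eef_rot"]).as_matrix()
print(o["time_s"],o["ee_pos"].round(4),"jaw",np.degrees(np.arctan2(M[1,1],M[0,1])).round(2),"x",M[:,0].round(4),o["grip_width"],o["force"].round(2))
for n in sys.argv[2:]:
    m=ctrl.camera_model(n); im,d=ctrl.camera(n); cv2.imwrite(f"pics/{n}{sys.argv[1]}.png",im[:,:,::-1]); np.savez(f"{n}{sys.argv[1]}.npz",im=im,d=d,**m)
E
python3 w.py 1 wrist
```

```text
1.6833 [0.4399 0.0731 0.1355] jaw 70.46 x [-3.e-04  1.e-04 -1.e+00] 0.09413906681443729 [ 0.1   0.59 -0.21]
```

View pics/wrist1.png

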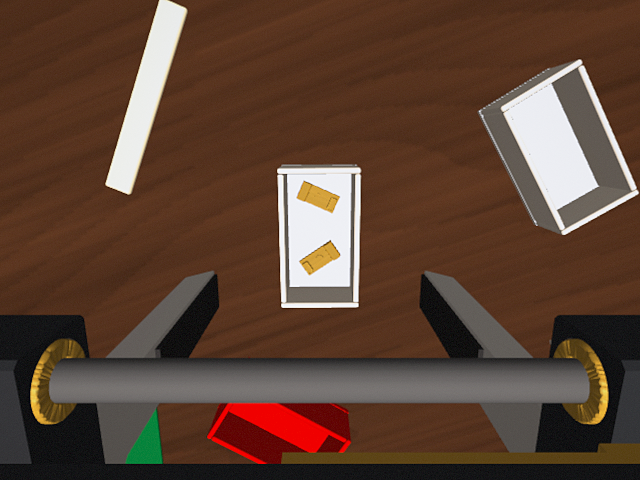

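The wrist picture shows both brass clasps in the tray below. It lies square at columns 280–360 and is centred between the fingers (218 and 422).

Request:
jog_arm(
  rows=[0.0015,-0.001,-0.02,0,0,0,0,0,0,-0.02,0,0,0,0,0,0,-0.02,0,0,0,0,0,0,-0.02,0,0,0,0,0,0,-0.02,0,0,0,0,0,0,-0.015,0,0,0,0,0,0,-0.008,0,0,0,0,0,0,-0.003,0,0,0,0],
  squeeze=10,
)

```text
time_s: 2.4
ee_pos: [0.4411, 0.0725, 0.0088]
eef_rot: [-2.772, 1.57, -3.111]
force: [0.8, -0.1, 0.9]
grip_width: 0.0937
```

Request:
jog_arm(
  rows=[0,0,0,0,0,0,0,0,0,0,0,0,0,0.1,0,0,0,0,0,0,0.15,0,0,0,0,0,0,0.2],
)

```text
time_s: 2.73
ee_pos: [0.4421, 0.0718, 0.0102]
eef_rot: [0.414, 1.569, 0.073]
force: [0.6, -0.6, 1.1]
grip_width: 0.0777
```

Request:
jog_arm(
  rows=[0,0,-0.001,0,0,0,0.25,0,0,0,0,0,0,0.3,0,0,0,0,0,0,0.35,0,0,0,0,0,0,0.38,0,0,0,0,0,0,0.42,0,0,0,0,0,0,0.5,0,0,0,0,0,0,0.6,0,0,0,0,0,0,0.7],
  squeeze=12,
)

```text
time_s: 3.4
ee_pos: [0.4417, 0.0717, 0.0085]
eef_rot: [0.645, 1.571, 0.304]
force: [-0.0, -0.8, 0.4]
grip_width: 0.0561
```

Request:
jog_arm(
  rows=[0,0,0,0,0,0,1,0,0,0,0,0,0,1,0,0,0,0,0,0,1,0,0,0,0,0,0,1],
)

```text
time_s: 3.73
ee_pos: [0.4417, 0.0717, 0.0085]
eef_rot: [0.39, 1.571, 0.049]
force: [0.1, 0.3, 1.7]
grip_width: 0.0562
```

```bash
python3 w.py 2 wrist
```

```text
3.7333 [0.4417 0.0717 0.0085] jaw 70.47 x [ 2.e-04  0.e+00 -1.e+00] 0.05619349133468037 [0.07 0.32 1.69]
```

View pics/wrist2.png

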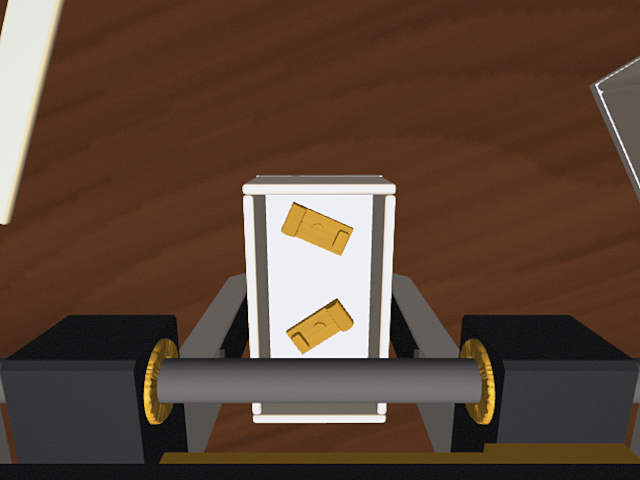

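The tray is held, with an opening of 56.2 mm and both clasps inside. Now a smooth lift.

Request:
jog_arm(
  rows=[0,0,0,0,0,0,1,0,0,0,0,0,0,1,0,0,0.001,0,0,0,1,0,0,0.002,0,0,0,1,0,0,0.004,0,0,0,1,0,0,0.006,0,0,0,1,0,0,0.008,0,0,0,1,0,0,0.01,0,0,0,1],
  squeeze=20,
)

```text
time_s: 4.45
ee_pos: [0.4415, 0.0717, 0.0402]
eef_rot: [-2.691, 1.57, -3.032]
force: [0.3, -0.5, -0.7]
grip_width: 0.0558
```

Request:
jog_arm(
  rows=[0,0,0.01,0,0,0,1,0,0,0.01,0,0,0,1,0,0,0.01,0,0,0,1,0,0,0.01,0,0,0,1,0,0,0.008,0,0,0,1,0,0,0.006,0,0,0,1,0,0,0.004,0,0,0,1,0,0,0.002,0,0,0,1],
)

```text
time_s: 5.12
ee_pos: [0.4418, 0.0717, 0.1]
eef_rot: [0.341, 1.57, 0.0]
force: [0.7, 0.4, -1.3]
grip_width: 0.0557
```

Request:
jog_arm(
  rows=[0,0,0,0,0,0,1,0,0,0,0,0,0,1,0,0,0,0,0,0,1],
)

```text
time_s: 5.37
ee_pos: [0.4414, 0.0717, 0.099]
eef_rot: [-2.691, 1.57, -3.032]
force: [1.1, -0.4, -2.0]
grip_width: 0.0558
```

```bash
python3 w.py 3 wrist scene
```

```text
5.3667 [0.4414 0.0717 0.099 ] jaw 70.47 x [-8.e-04 -1.e-04 -1.e+00] 0.055779494088409425 [ 1.14 -0.44 -1.96]
```

View pics/wrist3.png

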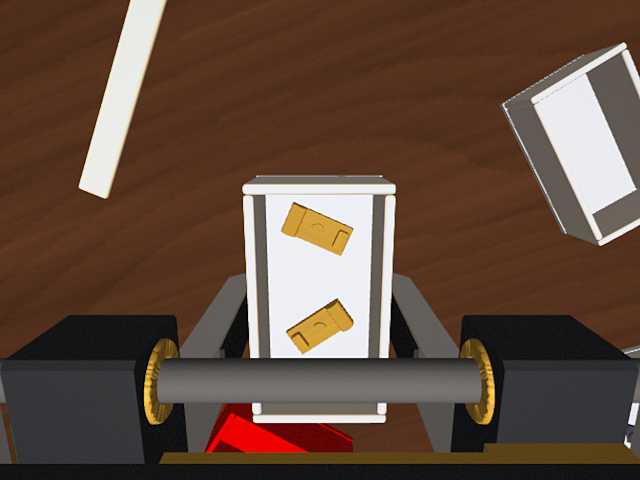

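View pics/scene3.png

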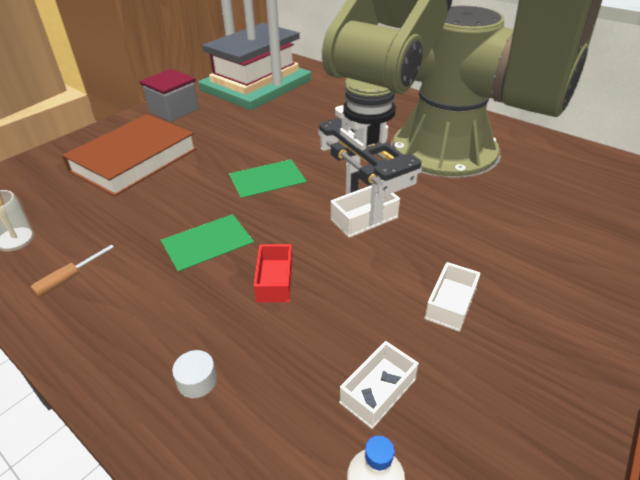

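The tray hangs level, and it and the clasps look the same as before the lift. Now carrying it to the pad.

Request:
jog_arm(
  rows=[0.00115,-0.002,0,0,0,0,1,0.0023,-0.004,0,0,0,0,1,0.00345,-0.006,0,0,0,0,1,0.0046,-0.008,0,0,0,0,1,0.00575,-0.01,0,0,0,0,1,0.0069,-0.012,0,0,0,0,1,0.00805,-0.014,0,0,0,0,1,0.00805,-0.014,0,0,0,0,1],
)

```text
time_s: 6.13
ee_pos: [0.4826, 0.0002, 0.0994]
eef_rot: [-0.339, 1.571, -0.68]
force: [-0.4, 0.5, -1.5]
grip_width: 0.0555
```

Request:
jog_arm(
  rows=[0.00805,-0.014,0,0,0,0.05,1,0.00805,-0.014,0,0,0,0.05,1,0.00805,-0.014,0,0,0,0.05,1,0.00805,-0.014,0,0,0,0.05,1,0.00805,-0.014,0,0,0,0.05,1,0.00805,-0.014,0,0,0,0.05,1,0.00805,-0.014,0,0,0,0.05,1,0.00805,-0.014,0,0,0,0.05,1],
)

```text
time_s: 6.8
ee_pos: [0.5467, -0.1122, 0.0993]
eef_rot: [-2.452, 1.571, -2.787]
force: [-0.3, 0.3, -1.7]
grip_width: 0.0557
```

Request:
jog_arm(
  rows=[0.00805,-0.014,0,0,0,0,1,0.00805,-0.014,0,0,0,0,1,0.0069,-0.012,0,0,0,0,1,0.00575,-0.01,0,0,0,0,1,0.0046,-0.008,0,0,0,0,1,0.00345,-0.006,0,0,0,0,1,0.0023,-0.004,0,0,0,0,1,0.00115,-0.002,0,0,0,0,1],
)

```text
time_s: 7.47
ee_pos: [0.5866, -0.1809, 0.0993]
eef_rot: [-3.119, 1.571, 2.83]
force: [-0.2, -0.0, -2.2]
grip_width: 0.0559
```

Request:
jog_arm(
  rows=[0,0,0,0,0,0,1,0,0,0,0,0,0,1,0,0,0,0,0,0,1],
)

```text
time_s: 7.72
ee_pos: [0.5864, -0.1799, 0.0995]
eef_rot: [2.621, 1.571, 2.288]
force: [0.4, 0.1, -1.5]
grip_width: 0.0557
```

```bash
python3 w.py 4 wrist
```

```text
7.7167 [ 0.5864 -0.1799  0.0995] jaw 70.9 x [-0.  0. -1.] 0.055736960706577084 [ 0.39  0.1  -1.5 ]
```

View pics/wrist4.png

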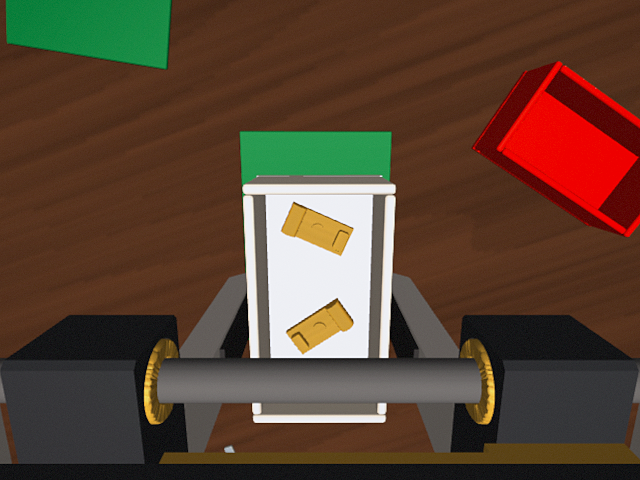

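Both clasps are still in place. The pad edges (columns 240–392) show it a little to the tray's left, which agrees with the 3 mm still to go.

Request:
jog_arm(
  rows=[0.0004,-0.0006,-0.002,0,0,0,1,0.0005,-0.0008,-0.004,0,0,0,1,0.0005,-0.0008,-0.006,0,0,0,1,0.0004,-0.0008,-0.008,0,0,0,1,0,0,-0.01,0,0,0,1,0,0,-0.01,0,0,0,1,0,0,-0.01,0,0,0,1,0,0,-0.008,0,0,0,1],
)

```text
time_s: 8.43
ee_pos: [0.5879, -0.1831, 0.0397]
eef_rot: [3.131, 1.569, 2.797]
force: [0.9, 0.4, -1.8]
grip_width: 0.0559
```

Request:
jog_arm(
  rows=[0,0,-0.007,0,0,0,1,0,0,-0.006,0,0,0,1,0,0,-0.004,0,0,0,1,0,0,-0.003,0,0,0,1,0,0,-0.002,0,0,0,1,0,0,-0.001,0,0,0,1,0,0,0,0,0,0,1,0,0,0,0,0,0,1],
)

```text
time_s: 9.1
ee_pos: [0.5885, -0.1833, 0.0187]
eef_rot: [-0.055, 1.57, -0.388]
force: [-0.4, 0.1, -0.7]
grip_width: 0.0561
```

```bash
python3 w.py 5 
```

```text
9.1 [ 0.5885 -0.1833  0.0187] jaw 70.87 x [ 4.e-04 -2.e-04 -1.e+00] 0.05609814284648923 [-0.4   0.12 -0.66]
```

Request:
jog_arm(
  rows=[0,0,-0.0015,0,0,0,1,0,0,-0.0015,0,0,0,1,0,0,-0.001,0,0,0,1,0,0,-0.001,0,0,0,1,0,0,-0.001,0,0,0,1,0,0,-0.0005,0,0,0,1,0,0,0,0,0,0,1],
)

```text
time_s: 9.68
ee_pos: [0.5883, -0.1832, 0.0118]
eef_rot: [3.116, 1.571, 2.783]
force: [-0.0, 0.1, -0.9]
grip_width: 0.0563
```

Request:
jog_arm(
  rows=[0,0,-0.0005,0,0,0,1,0,0,0,0,0,0,1],
)

```text
time_s: 9.85
ee_pos: [0.5884, -0.1833, 0.0115]
eef_rot: [-0.169, 1.571, -0.503]
force: [0.5, 0.0, -0.9]
grip_width: 0.0558
```

Request:
jog_arm(
  rows=[0,0,-0.0005,0,0,0,1,0,0,0,0,0,0,1],
)

```text
time_s: 10.02
ee_pos: [0.5885, -0.1833, 0.0115]
eef_rot: [0.047, 1.57, -0.287]
force: [-3.2, 1.1, 5.2]
grip_width: 0.056
```

Request:
jog_arm(
  rows=[0,0,-0.0005,0,0,0,1,0,0,0,0,0,0,1],
)

```text
time_s: 10.18
ee_pos: [0.5885, -0.1833, 0.0115]
eef_rot: [-0.014, 1.57, -0.348]
force: [-6.4, 2.2, 10.5]
grip_width: 0.0562
```

The tray has touched the pad: the force is rising and z has stopped. I'll ease off the press and open slowly.

Request:
jog_arm(
  rows=[0,0,0.0008,0,0,0,1,0,0,0,0,0,0,1],
  squeeze=8,
)

```text
time_s: 10.35
ee_pos: [0.5885, -0.1833, 0.0115]
eef_rot: [-0.064, 1.57, -0.398]
force: [-2.3, 0.3, 5.7]
grip_width: 0.0558
```

Request:
jog_arm(
  rows=[0,0,0,0,0,0,0.41,0,0,0,0,0,0,0.39,0,0,0,0,0,0,0.37,0,0,0,0,0,0,0.34,0,0,0,0,0,0,0.3,0,0,0,0,0,0,0.22,0,0,0,0,0,0,0.12,0,0,0,0,0,0,0],
)

```text
time_s: 11.02
ee_pos: [0.5884, -0.1833, 0.0112]
eef_rot: [2.528, 1.571, 2.194]
force: [0.1, 0.2, -0.1]
grip_width: 0.0822
```

Request:
jog_arm(
  rows=[0,0,0,0,0,0,0,0,0,0,0,0,0,0,0,0,0,0,0,0,0],
)

```text
time_s: 11.27
ee_pos: [0.5884, -0.1833, 0.0113]
eef_rot: [-0.612, 1.571, -0.946]
force: [-0.7, -0.5, 0.1]
grip_width: 0.094
```

```bash
python3 w.py 6 wrist
```

```text
11.2667 [ 0.5884 -0.1833  0.0113] jaw 70.87 x [ 0. -0. -1.] 0.09399280219406995 [-0.73 -0.49  0.15]
```

View pics/wrist6.png

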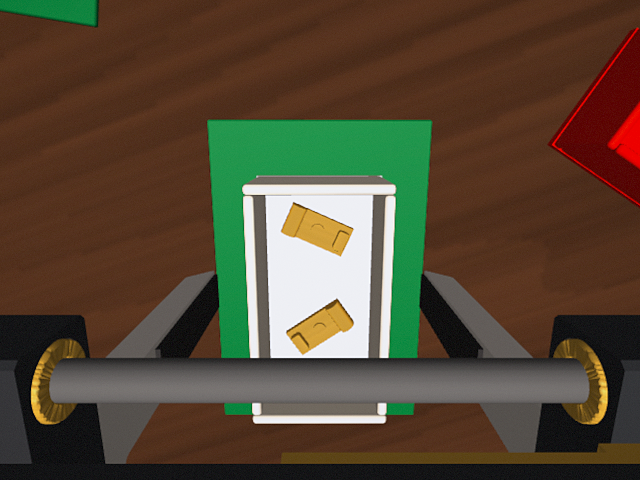

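The tray is released and centred across the pad (columns 208–432, tray 243–395). I'll rise straight up and then check from the fixed cameras.

Request:
jog_arm(
  rows=[0,0,0.004,0,0,0,0,0,0,0.01,0,0,0,0,0,0,0.02,0,0,0,0,0,0,0.025,0,0,0,0,0,0,0.03,0,0,0,0,0,0,0.03,0,0,0,0,0,0,0.03,0,0,0,0,0,0,0.02,0,0,0,0],
)

```text
time_s: 11.98
ee_pos: [0.5888, -0.1834, 0.1846]
eef_rot: [-0.023, 1.567, -0.357]
force: [-0.8, -1.3, -0.1]
grip_width: 0.0942
```

Request:
jog_arm(
  rows=[-0.02,0.03,0,0,0,0,0,-0.02,0.03,0,0,0,0,0,-0.02,0.03,0,0,0,0,0,-0.02,0.03,0,0,0,0,0,-0.02,0.03,0,0,0,0,0,-0.02,0.03,0,0,0,0,0,-0.01,0.015,0,0,0,0,0,0,0,0,0,0,0,0],
)

```text
time_s: 12.65
ee_pos: [0.4569, 0.014, 0.1815]
eef_rot: [0.509, 1.569, 0.177]
force: [0.1, 0.5, 0.2]
grip_width: 0.0937
```

Request:
jog_arm(
  rows=[-0.01,0.03,0,0,0,0,0,-0.01,0.03,0,0,0,0,0,-0.01,0.03,0,0,0,0,0,-0.01,0.03,0,0,0,0,0,0,0.03,0,0,0,0,0,0,0.015,0,0,0,0,0,0,0,0,0,0,0,0,0,0,0,0,0,0,0],
)

```text
time_s: 13.32
ee_pos: [0.4186, 0.1767, 0.1806]
eef_rot: [0.149, 1.57, -0.184]
force: [0.3, 0.7, -0.6]
grip_width: 0.094
```

```bash
python3 w.py 7 top scene; python3 - <<'E'
from h import *
f=np.load("top7.npz");K,T,d,im=f["K"],f["extrinsics"],f["d"],f["im"]
hsv=cv2.cvtColor(im,cv2.COLOR_RGB2HSV)
v,u=np.mgrid[:480,:640]
P=np.c_[((u-K[0,2])/K[0,0]*d).ravel(),((v-K[1,2])/K[1,1]*d).ravel(),d.ravel()]@T[:3,:3].T+T[:3,3]
q=P[(abs(P[:,0]-.588)<.08)&(abs(P[:,1]+.183)<.08)&(P[:,2]>.037)&(P[:,2]<.05)]
print("rim",rect(q),len(q),np.median(q[:,2]))
g=cv2.inRange(hsv,(45,70,40),(90,255,255))
for c in cv2.findContours(g,0,2)[0]:
    if cv2.contourArea(c)>400: print("pad",rect(ray(K,T,c.reshape(-1,2),.003)))
E
```

```text
13.3167 [0.4186 0.1767 0.1806] jaw 70.95 x [ 5.e-04 -1.e-04 -1.e+00] 0.09400891635520131 [ 0.31  0.7  -0.6 ]
rim (array([ 588.1, -183.2]), 100.7, 56.7, -18.75) 583 0.04174320235480056
pad (array([ 362.3, -244. ]), 150.6, 101.0, -27.88)
pad (array([ 588.4, -183.1]), 150.6, 100.3, -19.16)
```

View pics/top7.png

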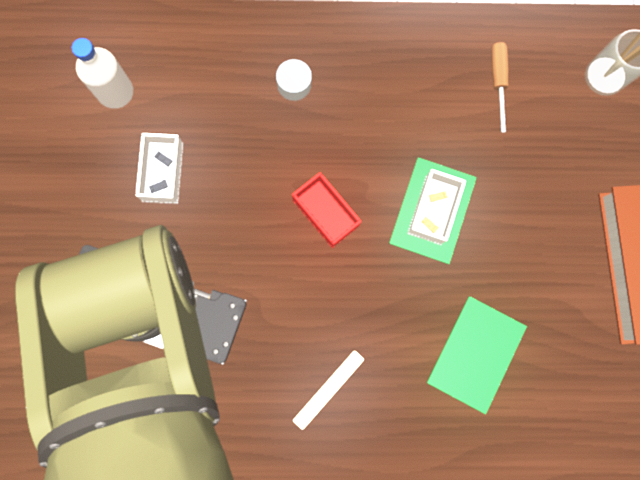

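View pics/scene7.png

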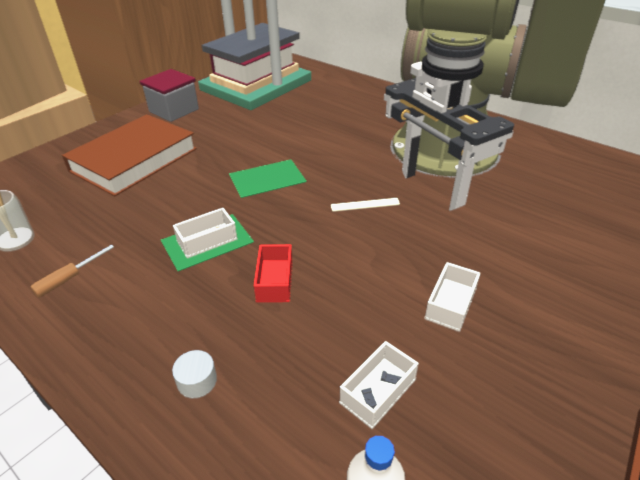

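The tray sits in the middle of the far pad, around (437,207) in the top view, with both brass clasps inside. The arm is clear of everything and nothing else has moved.

```bash
python3 -c "
from station import ctrl
print(ctrl.hand_in())"
```

```text
the job is handed in; nothing more can be done
None
```

I gripped the tray with the brass clasps across its width, lifted it level and carried it to the green pad farther from the base (0.62 m against 0.44 m). I lowered it until it touched, pressing with at most about 11 N. Then I opened the gripper, backed the arm away and handed in at about 13.4 s.

The last checks, from the top and scene cameras, all agreed:
- **Position:** the tray centre measures (588.1, −183.2) mm and the pad centre (588.4, −183.1) mm.
- **Alignment:** the long sides are within about 0.4° of each other.
- **Clasps:** both are inside the tray.
- **Surroundings:** the gripper is open and clear of everything. In the pictures the other objects look unmoved, except the empty tray in the top view, where the arm hides it; the scene view shows it in place.

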